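Unclip the copper pipe and lay it in the V-blocks

ROBOT

A 6-joint arm with a two-finger parallel gripper is mounted at the origin on the work surface. World frame = base frame: x ahead of the robot, y to its left, z up, the work surface at z = 0. Lengths are in mm, angles in rad, forces in N, time in s.
With the tool pointing down it reaches from about 350 to 925 mm from the base axis. Payload 6.4 kg.
Tool frame: the origin (TCP) lies on the centre line of the jaws, within the pads' length; the fingertips stand finger_overhang ahead of it and the grasp point (between the pads) lies 11 mm behind it (finger_overhang is the distance from the TCP to the fingertips, in mm); z points along the fingers, y is the line along which they close (so a half turn about z gives the same grasp; the last joint's range is limited). The gripper opens to 94 mm and grips with 3 to 60 N. Pads are 16 mm wide; open, the fingers measure 119 mm over their backs; the gripper's body (75 mm by 177 mm) begins 78 mm behind the grasp point.
Start: joints at [-1.435, 0.245, 1.558, -0, 1.339, -0.174], TCP at [198.169, -619.066, 213.455] pointing down, gripper open.
Joint ranges: [-3.13, 3.13], [-1.02, 2.26], [0.13, 2.54], [-0.95, 4.09], [0.21, 2.88], [-2.74, 2.74]. Speed limits (rad/s): [2.57, 2.57, 3.14, 3.14, 3.14, 3.14].

INTERFACE

Orientations are given as a 3x3 rotation matrix whose columns are the frame's x, y, z axes.
In Python, from bench import * gives the robot as it stands.
- The arm moves only by the tool play_rows, never from a script. Its argument "motion" is a list of rows, each an object of numbers: "dx", "dy", "dz": the shift along the tool's x, y, z in cm; "ax", "ay", "az": the turn, a rotation vector about the tool's x, y, z in degrees; "claw": the finger opening in cm, from 0 to 9.4. In form: [{"dx": .., "dy": .., "dz": .., "ax": .., "ay": .., "az": .., "claw": ..}, ...]. A call has 1 to 10 rows; each row is the pose to reach, as a shift and turn from the pose commanded when the call began, along the tool's axes at that moment; what a row does not reach only later rows make up. A row lasts 1/10 s, in which the tool goes at most 50 mm and 8.59 degrees, less where a joint would pass 70% of its speed; a pose out of reach is approached as far as the arm can. A call with a gripper value outside its range is refused whole. The fingers move at their own pace and stop on an object; the grip force is fixed at half the most. Time passes only in rows, so rows that repeat a pose let the fingers close. It gives the time, the measured TCP pose, the force, the opening and the grip force at its end, in the units of the state.
- state(): the state, without advancing time (a new reading comes with each control period).
- snapshot(name): name is "scene" or "top"; returns the picture (420x560x3 uint8, red, green, blue); there is no depth.
- camera_model(name): a dict with "mtx" (3x3 intrinsics, pixels), "k1" (the pictures are not rectified: a ray, as slopes to the right and down, at radius r is drawn at 1 + k1 r^2 times it, then the intrinsics apply), "world_from_camera" (4x4, takes a point from camera to world coordinates). Camera axes: x right, y down, z forward; pixel columns grow to the right and rows downward; lengths in mm; the calibration is good to about 2 mm. A picture is of the moment at which its call begins. camera_model takes no time and is no camera call.
- close_job(): hands the job in; it is judged then, once.
Trained networks look in the newest picture that a camera, given by its name, has taken for a name from the list of things; names that differ only in an ending like _2 or _b are one class to them, and where a whole thing is asked for, a point or a joint stands for the part that bears it (a point fixed in the world has none). Each returns a list of dicts, best first, with "p" (0 to 1); they miss things now and then, are a little off and sometimes report something else, mostly with a low value. They report only what shows in the picture. A call takes as long as a camera call.
- search_frame(camera, query): "point" ([x, y, z] in mm, in world coordinates, good to about 4 mm: the middle of the surface that is visible of it).
- trace(camera, query): "region" (420x560 bool, what is visible of it).
- mark_of(camera, query): "point" ([x, y, z] in mm, in world coordinates, good to about 4 mm: a listed point, or the origin of a listed thing).
The state is a dict: "t": time; "q": joint angles; "joint_vel": joint speeds; "joint_efforts": joint torques, N m; "eef_pos": TCP position; "orientation": TCP orientation; "wrist_force": force on the tool from outside, world axes, zero at the start; "moment": the same for the moment, N m; "gripper_width": opening from 0.0 (shut) to 1.0 (fully open); "grip_force": force on a finger pad.
Only numpy, scipy, OpenCV 4.12 (cv2) and the standard library are available. Lean on these libraries where they do the work, as an engineer would, in place of code of your own. Each camera call takes 0.05 s, during which the arm holds its last target. There are 200 camera calls.

TASK

Snap the copper pipe forward out of its spring clips and set it down (do not drop it) in the two blue V-blocks, resting in both Vs with both ends sticking out about equally, then let go. Leave the aluminium pipe in its own clips.

Things in the scene. Friction and masses are not known exactly. Their poses are not given: they have to be found in the camera images.
- copper_pipe: Copper pipe, 22 mm diameter, 200 mm long, about 0.12 kg. Starts level in the two clips of clip_stand, its middle up to 6 mm off the stand's middle, its axis 110 mm above the bench; the 108 mm between the clips is free all round for fingers. About 10 N straight forward snaps it out of both clips. Origin on its axis at mid-length; y along it (it may be rolled about y).
- clip_stand: Fixed stand of the copper pipe: plywood base 95 x 190 x 10 mm, two grey posts 124 mm tall with black sprung C-clips (14 mm wide) at y = +-65 mm. Origin on the bench below the clipped pipe's axis, midway between clips; y along that pipe, z up, x towards the posts. Mouths open level to -x (forward, robot side): pipe is free 30 mm forward; it will not come out up or back.
- v_stand: Fixed steel base 90 x 190 x 10 mm with two blue V-blocks, each 24 mm long, at y = +-65 mm; 106 mm free between them. Origin on the bench at the base's centre, z up, y along the line of the Vs (either way round is the same). 90 degree Vs open upward, 56 mm wide, edges 68 mm above the bench; a pipe resting in both has its axis 55 mm above the bench at x = 0.
- alu_pipe: Silver-grey aluminium pipe of the same size, clipped in another stand of the same make; to be left in its clips. Origin on its axis at mid-length, y along the pipe.

How it is judged (in metres and radians):
On the way, in this order (a step that is already met when the one before it is completed fails the run):
1. the copper pipe is snapped out in front of the clips (25 mm or more forward, shifted sideways less than 60 mm), at least 40 mm above the bench (x of copper_pipe in the frame of clip_stand below -0.025 m and y of copper_pipe in the frame of clip_stand between -0.06 and 0.06 m and height (world z) of copper_pipe above 0.04 m), for 0.1 s.
2. the copper pipe is brought down into the Vs while still held (contact force between the fingers and copper_pipe above 1 N and distance between copper_pipe and v_stand below 0.08 m and z of copper_pipe in the frame of v_stand below 0.07 m and angle between the y axis of copper_pipe and the y axis of v_stand, either way round below 0.2 rad), for 0.1 s.
At the end, for the whole second after the job is handed in: The copper pipe lies at rest in both V-blocks (axis within 10 mm of the line of the Vs, 45 to 62 mm above the bench, within 7 degrees of it, its middle within 20 mm of midway between the blocks), and the aluminium pipe is still in its clips, within 15 mm of where it began (x of copper_pipe in the frame of v_stand between -0.01 and 0.01 m and y of copper_pipe in the frame of v_stand between -0.02 and 0.02 m and z of copper_pipe in the frame of v_stand between 0.045 and 0.062 m and angle between the y axis of copper_pipe and the y axis of v_stand, either way round below 0.12 rad and linear speed of copper_pipe below 0.03 m/s and distance of alu_pipe from where it was at the start of the episode below 0.015 m); the robot touches nothing.
It fails at once if the aluminium pipe is moved more than 15 mm (distance of alu_pipe from where it was at the start of the episode above 0.015 m).
It also fails if it takes over 42 s, if anything falls off the work surface, if the arm or the gripper's body presses on something with over 40 N, if the wrist force passes 120 N, or if a joint passes its speed limit or range.

## Working session

There is one attempt and no reset: what is moved stays moved. The work goes in short steps, Python scripts to look and compute and a tool call to move; the robot and the scene stay as the last step left them, time stands still between calls to the robot, and variables do not carry over. Pictures are saved under pics/ and viewed, at most 10 in all, crops included, and the job is handed in when it is done.

Besides the shell and the picture viewer there is one more tool, called after ">>>" as a command line: name --argument value ..., lists and objects as JSON in quotes. play_rows: Moves the arm, as the interface text tells. Its arguments: {"type":"object","properties":{"motion":{"type":"array","items":{"type":"object","properties":{"dx":{"type":"number"},"dy":{"type":"number"},"dz":{"type":"number"},"ax":{"type":"number"},"ay":{"type":"number"},"az":{"type":"number"},"claw":{"type":"number"}}}}},"required":["motion"]}

```bash
ls; mkdir -p pics; python3 - <<'E'
from bench import *
import cv2,numpy as np
a=snapshot("scene");b=snapshot("top")
cv2.imwrite("pics/s1.png",a[:,:,::-1]);cv2.imwrite("pics/t1.png",b[:,:,::-1])
for c in("scene","top"):
  m=camera_model(c);print(c,np.round(m["mtx"],1).tolist(),m["k1"],np.round(m["world_from_camera"],3).tolist())
  for q in("copper_pipe","clip_stand","v_stand","alu_pipe"):
    print(q,[(np.round(d["point"]),round(d["p"],2)) for d in mark_of(c,q)[:3]])
s=state();print(s["t"],s["orientation"],s)
E
```

```text
pics
scene [[442.2, 0.0, 276.1], [0.0, 442.2, 215.2], [0.0, 0.0, 1.0]] -0.06307109567306765 [[-0.775, 0.33, -0.539, 1029.746], [0.631, 0.376, -0.678, 582.401], [-0.021, -0.866, -0.5, 528.799], [0.0, 0.0, 0.0, 1.0]]
copper_pipe [(array([580.,   6., 107.]), 0.94)]
clip_stand [(array([583.,  12.,   1.]), 0.86)]
v_stand [(array([544., 278.,   1.]), 0.65)]
alu_pipe [(array([ 598., -272.,  112.]), 0.75)]
top [[411.7, 0.0, 286.5], [0.0, 411.7, 215.2], [0.0, 0.0, 1.0]] -0.035116943497522486 [[0.097, -0.969, 0.229, 368.791], [-0.995, -0.093, 0.026, -14.914], [-0.004, -0.231, -0.973, 997.727], [0.0, 0.0, 0.0, 1.0]]
copper_pipe [(array([585.,   5., 109.]), 0.88)]
clip_stand [(array([580.,  12.,   1.]), 0.93)]
v_stand [(array([547., 281.,  -3.]), 0.76)]
alu_pipe [(array([ 600., -271.,  114.]), 0.84)]
0.5 [[ 9.52391859e-01  3.04876609e-01 -1.60398128e-05]
 [ 3.04876609e-01 -9.52391854e-01  1.03983296e-04]
 [ 1.64258875e-05 -1.03923008e-04 -9.99999994e-01]] {'t': 0.5, 'q': array([-1.43509500e+00,  2.45118015e-01,  1.55786787e+00, -1.87522689e-06,
        1.33871196e+00, -1.74107108e-01]), 'joint_vel': array([ 6.99347359e-05, -1.95741464e-03, -1.03550452e-03, -5.29749009e-04,
        6.24607479e-04, -1.20305177e-03]), 'joint_efforts': array([-6.93109505e-04, -4.15436947e+01, -3.14557385e+01,  6.84214337e-02,
        2.94875808e-02, -3.00386148e-05]), 'eef_pos': array([ 198.16685054, -619.02945145,  213.40718529]), 'orientation': array([[ 9.52391859e-01,  3.04876609e-01, -1.60398128e-05],
       [ 3.04876609e-01, -9.52391854e-01,  1.03983296e-04],
       [ 1.64258875e-05, -1.03923008e-04, -9.99999994e-01]]), 'wrist_force': array([ 0.26967768, -0.75179438,  0.51952612]), 'moment': array([-0.0076771 , -0.04946725,  0.00885197]), 'grip_force': 0.0, 'gripper_width': 0.9996676108694894}
```

View pics/s1.png

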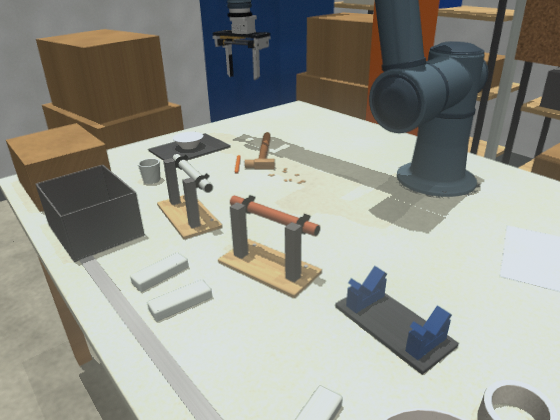

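View pics/t1.png

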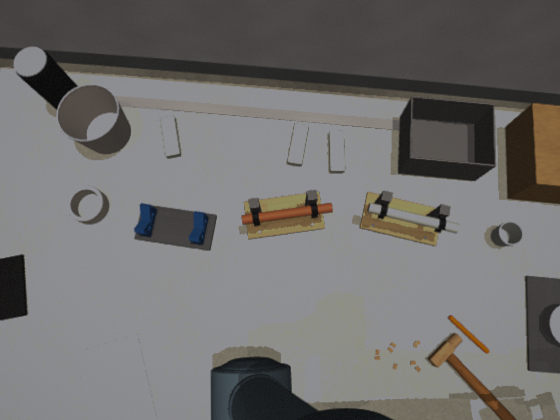

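The scene view shows the copper pipe from (232,201) to (318,230), with the posts on its far side. The blue Vs are at (367,290) and (430,335), and the alu pipe is at (193,172). In the top view the copper pipe runs from (243,220) to (331,208), and the Vs are at (146,220) and (199,228). The network positions agree with this. Next I fit yaw and position from the silhouettes.

```bash
cat > h.py <<'E'
from bench import *
import cv2,numpy as np
from scipy.optimize import minimize
def proj(c,P):
    m=camera_model(c);W=np.linalg.inv(m["world_from_camera"]);X=np.asarray(P)@W[:3,:3].T+W[:3,3]
    s=X[:,:2]/X[:,2:];s=s*(1+m["k1"]*(s**2).sum(1,keepdims=True));return s@m["mtx"][:2,:2].T+m["mtx"][:2,2]
def box(sx,sy,z0,z1):return np.array([[x,y,z] for x in(-sx,sx) for y in(-sy,sy) for z in(z0,z1)],float)
V=np.vstack([box(45,95,0,10)]+[box(28,12,68,68)+[0,s,0] for s in(-65,65)])
t=np.linspace(0,2*np.pi,24);PIPE=np.vstack([np.c_[11*np.cos(t),0*t+s,11*np.sin(t)] for s in(-100,100)])
def place(M,p,z):
    a=p[2];R=np.array([[np.cos(a),-np.sin(a),0],[np.sin(a),np.cos(a),0],[0,0,1]]);return M@R.T+[p[0],p[1],z]
def hullmask(pts):
    k=np.zeros((1680,2240),np.uint8);cv2.fillConvexPoly(k,cv2.convexHull(np.round((pts+.5)*4).astype(np.int32)),1);return k>0
def fit(cams,q,M,z,p0):
    H={}
    for c in cams:
        r=trace(c,q)
        if r:
            n,l,st,_=cv2.connectedComponentsWithStats(cv2.morphologyEx(r[0]["region"].astype(np.uint8),cv2.MORPH_CLOSE,np.ones((9,9))));
            l=l==1+st[1:,4].argmax()
            y,x=np.nonzero(l&r[0]["region"]);pts=np.vstack([np.c_[x+a,y+b] for a in(-.4,.4) for b in(-.4,.4)]);H[c]=hullmask(pts.astype(np.float32))
    def f(u):
        p=[u[0],u[1],u[2]/100];e=0
        for c in H:
            k=hullmask(proj(c,place(M,p,z)));e+=1-(k&H[c]).sum()/(k|H[c]).sum()
        return e/len(H)
    u0=[p0[0],p0[1],p0[2]*100];S=np.array([u0,np.add(u0,[8,0,0]),np.add(u0,[0,8,0]),np.add(u0,[0,0,8])])
    r=minimize(f,u0,method="Nelder-Mead",options=dict(initial_simplex=S,maxiter=120));return r.x*[1,1,.01],r.fun
E
python3 - <<'E'
from h import *
snapshot("scene");snapshot("top")
for cs in(["top"],["scene"],["top","scene"]):
    print(cs,"pipe",fit(cs,"copper_pipe",PIPE,110,[582,6,.04]),"V",fit(cs,"v_stand",V,0,[546,280,-.25]))
E
```

```text
['top'] pipe (array([5.80537019e+02, 8.12091444e+00, 2.34113274e-01]), np.float64(0.21125254037865016)) V (array([ 5.47905974e+02,  2.81053509e+02, -5.06261551e-02]), np.float64(0.03931831504899086))Traceback (most recent call last):
  File "<stdin>", line 4, in <module>
  File "h.py", line 28, in fit
    r=minimize(f,u0,method="Nelder-Mead",options=dict(initial_simplex=S,maxiter=120));return r.x*[1,1,.01],r.fun
    res = _minimize_neldermead(fun, x0, args, callback, bounds=bounds,
                               **options)
    fsim[k] = func(sim[k])
              ~~~~^^^^^^^^
    fx = function(np.copy(x), *(wrapper_args + args))
  File "h.py", line 26, in f
    return e/len(H)
           ~^~~~~~~
ZeroDivisionError: division by zero
```

```bash
sed -i 's/np.ones((9,9))/np.ones((25,25))/' h.py; python3 - <<'E'
from h import *
snapshot("scene");snapshot("top")
for cs in(["top"],["scene"],["top","scene"]):
  for a in(("copper_pipe",PIPE,110,[581,7,.23]),("v_stand",V,0,[547,280,-.05]),("alu_pipe",PIPE,110,[599,-272,-.3])):
    try:print(cs,a[0],*fit(cs,*a))
    except ZeroDivisionError:print(cs,a[0],"missed")
E
```

```text
['top'] copper_pipe missed
['top'] v_stand [ 5.47667082e+02  2.80261452e+02 -5.40991821e-02] 0.043892494591446174
['top'] alu_pipe [ 5.99831613e+02 -2.69969994e+02 -1.42971373e-01] 0.05150323480908281
['scene'] copper_pipe [5.81802312e+02 7.46060394e+00 2.46919890e-01] 0.1206845677190912
['scene'] v_stand [ 5.46404048e+02  2.78617948e+02 -5.21493345e-02] 0.026237455349549244
['scene'] alu_pipe [ 5.98504184e+02 -2.72603607e+02 -1.50687145e-01] 0.06812536960378479
['top', 'scene'] copper_pipe [5.81802312e+02 7.46060394e+00 2.46919890e-01] 0.1206845677190912
['top', 'scene'] v_stand [ 5.46558462e+02  2.78659040e+02 -5.94333678e-02] 0.03584290128298245
['top', 'scene'] alu_pipe [ 5.99405036e+02 -2.72226832e+02 -1.37804865e-01] 0.07254768418453006
```

```bash
cat >> h.py <<'E'
from scipy.spatial.transform import Rotation as Ro
def go(x,y,z,yang):
    """move in tool axes (cm, deg) to TCP x,y,z, tool down, tool y axis at world angle yang (rad)"""
    s=state();R=s["orientation"];c,n=np.cos(yang),np.sin(yang)
    T=np.array([[-n,c,0],[c,n,0],[0,0,-1]]);T[:,0]=np.cross(T[:,1],T[:,2])
    d=R.T@(np.array([x,y,z])-s["eef_pos"])/10;a=np.degrees(Ro.from_matrix(R.T@T).as_rotvec())
    print("t",s["t"],"pos",s["eef_pos"].round(1),"d",d.round(2),"a",a.round(2),"W",s["wrist_force"].round(1))
E
python3 - <<'E'
from h import *
import bench
print(getattr(bench,"finger_overhang",None),[n for n in dir(bench) if not n.startswith("_")])
go(581.5,7,205,.237)
E
```

```text
8.0 ['Unreachable', 'camera_model', 'close_job', 'finger_overhang', 'mark_of', 'search_frame', 'snapshot', 'state', 'trace']
t 1.45 pos [ 198.2 -619.1  213.5] d [ 55.59 -47.94   0.85] a [ -0.    -0.   -85.83] W [ 0.5 -0.1 -0.3]
```

>>> play_rows --motion '[{"dx":55.6,"dy":-47.9,"dz":0.8,"az":-85.8,"claw":9.4},{"dx":55.6,"dy":-47.9,"dz":0.8,"az":-85.8,"claw":9.4},{"dx":55.6,"dy":-47.9,"dz":0.8,"az":-85.8,"claw":9.4},{"dx":55.6,"dy":-47.9,"dz":0.8,"az":-85.8,"claw":9.4},{"dx":55.6,"dy":-47.9,"dz":0.8,"az":-85.8,"claw":9.4},{"dx":55.6,"dy":-47.9,"dz":0.8,"az":-85.8,"claw":9.4},{"dx":55.6,"dy":-47.9,"dz":0.8,"az":-85.8,"claw":9.4},{"dx":55.6,"dy":-47.9,"dz":0.8,"az":-85.8,"claw":9.4},{"dx":55.6,"dy":-47.9,"dz":0.8,"az":-85.8,"claw":9.4},{"dx":55.6,"dy":-47.9,"dz":0.8,"az":-85.8,"claw":9.4}]'

```text
invalid input at $.motion[0]: expected keys dx, dy, dz, ax, ay, az, claw
```

```bash
python3 -c "
from h import *
go(581.5,7,205,.237)"
```

```text
t 1.45 pos [ 198.2 -619.1  213.5] d [ 55.59 -47.94   0.85] a [ -0.    -0.   -85.83] W [ 0.5 -0.1 -0.3]
```

>>> play_rows --motion '[{"dx":55.6,"dy":-47.9,"dz":0.8,"ax":0,"ay":0,"az":-85.8,"claw":9.4},{"dx":55.6,"dy":-47.9,"dz":0.8,"ax":0,"ay":0,"az":-85.8,"claw":9.4},{"dx":55.6,"dy":-47.9,"dz":0.8,"ax":0,"ay":0,"az":-85.8,"claw":9.4},{"dx":55.6,"dy":-47.9,"dz":0.8,"ax":0,"ay":0,"az":-85.8,"claw":9.4},{"dx":55.6,"dy":-47.9,"dz":0.8,"ax":0,"ay":0,"az":-85.8,"claw":9.4},{"dx":55.6,"dy":-47.9,"dz":0.8,"ax":0,"ay":0,"az":-85.8,"claw":9.4},{"dx":55.6,"dy":-47.9,"dz":0.8,"ax":0,"ay":0,"az":-85.8,"claw":9.4},{"dx":55.6,"dy":-47.9,"dz":0.8,"ax":0,"ay":0,"az":-85.8,"claw":9.4},{"dx":55.6,"dy":-47.9,"dz":0.8,"ax":0,"ay":0,"az":-85.8,"claw":9.4},{"dx":55.6,"dy":-47.9,"dz":0.8,"ax":0,"ay":0,"az":-85.8,"claw":9.4}]'

```text
t: 2.45
eef_pos: [460.2, -191.0, 208.4]
orientation: [[-0.24, 0.971, 0.001], [0.971, 0.24, -0.001], [-0.001, 0.001, -1.0]]
wrist_force: [0.9, 0.3, -0.2]
gripper_width: 1.001
grip_force: 0.0
```

```bash
python3 -c "
from h import *
go(581.5,7,205,.237)"
```

```text
t 2.45 pos [ 460.2 -191.   208.4] d [16.31 16.53  0.34] a [0.04 0.05 0.31] W [ 0.9  0.3 -0.2]
```

>>> play_rows --motion '[{"dx":16.3,"dy":16.5,"dz":0.3,"ax":0,"ay":0,"az":0.2,"claw":9.4},{"dx":16.3,"dy":16.5,"dz":0.3,"ax":0,"ay":0,"az":0.2,"claw":9.4},{"dx":16.3,"dy":16.5,"dz":0.3,"ax":0,"ay":0,"az":0.2,"claw":9.4},{"dx":16.3,"dy":16.5,"dz":0.3,"ax":0,"ay":0,"az":0.2,"claw":9.4},{"dx":16.3,"dy":16.5,"dz":0.3,"ax":0,"ay":0,"az":0.2,"claw":9.4},{"dx":16.3,"dy":16.5,"dz":0.3,"ax":0,"ay":0,"az":0.2,"claw":9.4}]'

```text
t: 3.05
eef_pos: [582.8, 7.5, 204.9]
orientation: [[-0.236, 0.972, 0.0], [0.972, 0.236, 0.001], [0.0, 0.0, -1.0]]
wrist_force: [-0.5, -0.5, 0.2]
gripper_width: 1.0
grip_force: 0.0
```

```bash
python3 - <<'E'
from h import *
a=snapshot("scene")
cv2.imwrite("pics/s2.png",cv2.resize(a[120:330,170:450,::-1],None,fx=2.8,fy=2.8))
go(581.5,7,99,.237)
E
```

```text
t 3.1 pos [582.1   5.8 204.8] d [ 0.13 -0.02 10.58] a [-0.02  0.   -0.05] W [-0.3 -0.3 -0.6]
```

View pics/s2.png

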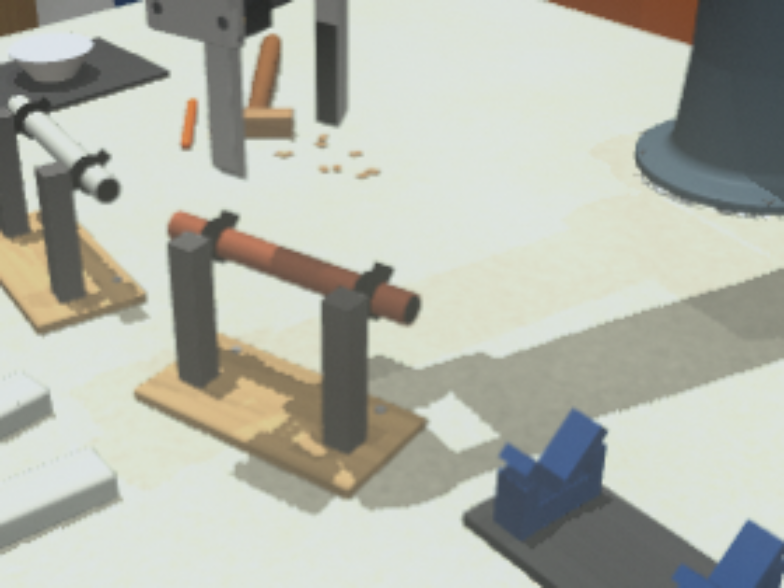

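The crop shows the fingers above the pipe, with tips at crop (228,170) on the post side and (330,122) on the robot side. The pipe runs from (180,225) to (410,305) between them, clear of both posts. I'll lower straight down.

>>> play_rows --motion '[{"dx":0.1,"dy":0,"dz":3.5,"ax":0,"ay":0,"az":0,"claw":9.4},{"dx":0.1,"dy":0,"dz":6,"ax":0,"ay":0,"az":0,"claw":9.4},{"dx":0.1,"dy":0,"dz":8.5,"ax":0,"ay":0,"az":0,"claw":9.4},{"dx":0.1,"dy":0,"dz":10.6,"ax":0,"ay":0,"az":0,"claw":9.4},{"dx":0.1,"dy":0,"dz":10.6,"ax":0,"ay":0,"az":0,"claw":6},{"dx":0.1,"dy":0,"dz":10.6,"ax":0,"ay":0,"az":0,"claw":4},{"dx":0.1,"dy":0,"dz":10.6,"ax":0,"ay":0,"az":0,"claw":4},{"dx":0.1,"dy":0,"dz":10.6,"ax":0,"ay":0,"az":0,"claw":4}]'

```text
t: 3.9
eef_pos: [582.4, 4.8, 100.7]
orientation: [[-0.231, 0.973, 0.003], [0.973, 0.231, -0.001], [-0.001, 0.003, -1.0]]
wrist_force: [0.0, 0.5, -0.1]
gripper_width: 0.696
grip_force: 0.0
```

```bash
python3 - <<'E'
from h import *
a=snapshot("scene");b=snapshot("top")
A=cv2.resize(a[160:280,210:340,::-1],(390,360));B=cv2.resize(b[160:260,235:345,::-1],(396,360))
cv2.imwrite("pics/s3.png",np.hstack([A,B]))
go(581.5,7,99,.237);print(state()["gripper_width"])
E
```

```text
t 4.0 pos [582.1   5.1 100.2] d [ 0.2  -0.01  0.12] a [ 0.1   0.05 -0.23] W [-0.3 -0.2  0.1]
0.6096469865660257
```

View pics/s3.png

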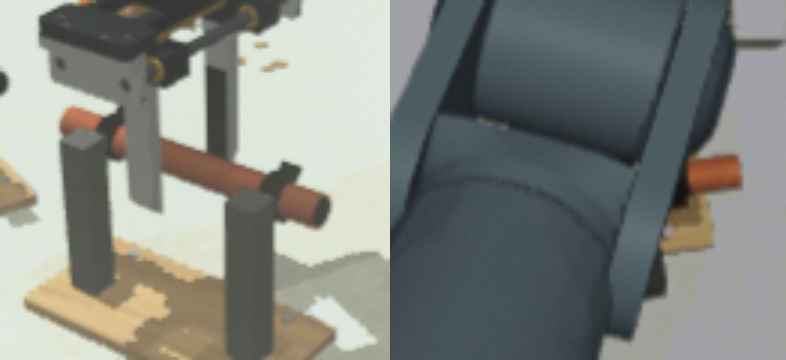

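The left half shows the two fingers on either side of the pipe between the posts (near finger tip at (145,210)). The arm hides the pipe in the top view. Closing the fingers.

>>> play_rows --motion '[{"dx":0.1,"dy":0,"dz":0.1,"ax":0,"ay":0,"az":0,"claw":0},{"dx":0.1,"dy":0,"dz":0.1,"ax":0,"ay":0,"az":0,"claw":0},{"dx":0.1,"dy":0,"dz":0.1,"ax":0,"ay":0,"az":0,"claw":0},{"dx":0.1,"dy":0,"dz":0.1,"ax":0,"ay":0,"az":0,"claw":0},{"dx":0.1,"dy":0,"dz":0.1,"ax":0,"ay":0,"az":0,"claw":0},{"dx":0.1,"dy":0,"dz":0.1,"ax":0,"ay":0,"az":0,"claw":0},{"dx":0.1,"dy":0,"dz":0.1,"ax":0,"ay":0,"az":0,"claw":0}]'

```text
t: 4.7
eef_pos: [581.9, 6.4, 98.2]
orientation: [[-0.231, 0.973, 0.002], [0.973, 0.231, 0.0], [-0.0, 0.002, -1.0]]
wrist_force: [4.3, 1.9, -1.8]
gripper_width: 0.229
grip_force: 30.0
```

```bash
python3 -c "
from h import *
go(581.5,7,99,.237);s=state();print(s['gripper_width']*94,s['grip_force'])"
```

```text
t 4.7 pos [581.9   6.4  98.2] d [ 0.07 -0.03 -0.08] a [ 0.11  0.01 -0.23] W [ 4.3  1.9 -1.8]
21.515298223892305 30.000447034835815
```

>>> play_rows --motion '[{"dx":0,"dy":-0.8,"dz":0,"ax":0,"ay":0,"az":0,"claw":0},{"dx":0,"dy":-1.6,"dz":0,"ax":0,"ay":0,"az":0,"claw":0},{"dx":0,"dy":-2.4,"dz":0,"ax":0,"ay":0,"az":0,"claw":0},{"dx":0,"dy":-3.2,"dz":0,"ax":0,"ay":0,"az":0,"claw":0},{"dx":0,"dy":-4.0,"dz":0,"ax":0,"ay":0,"az":0,"claw":0},{"dx":0,"dy":-4.5,"dz":0,"ax":0,"ay":0,"az":0,"claw":0},{"dx":0,"dy":-5.0,"dz":0,"ax":0,"ay":0,"az":0,"claw":0},{"dx":0,"dy":-5.0,"dz":0,"ax":0,"ay":0,"az":0,"claw":0},{"dx":0,"dy":-5.0,"dz":0,"ax":0,"ay":0,"az":0,"claw":0}]'

```text
t: 5.6
eef_pos: [532.7, -5.3, 98.1]
orientation: [[-0.231, 0.973, 0.0], [0.973, 0.231, -0.0], [-0.0, 0.0, -1.0]]
wrist_force: [0.3, 0.1, -1.3]
gripper_width: 0.225
grip_force: 30.0
```

```bash
python3 - <<'E'
from h import *
a=snapshot("scene");cv2.imwrite("pics/s4.png",cv2.resize(a[120:330,170:450,::-1],None,fx=2.8,fy=2.8))
s=state();print(s['gripper_width']*94,s['grip_force'])
try:print(fit(["scene"],"copper_pipe",PIPE,s["eef_pos"][2]+11,[s["eef_pos"][0],s["eef_pos"][1],.237]))
except ZeroDivisionError:print("missed")
go(547,279.5,170,-.055)
E
```

```text
21.09115116860484 29.99602496623993
(array([ 5.30153183e+02, -7.01332391e+00,  2.33429365e-01]), np.float64(0.12708377294787931))
t 5.7 pos [532.8  -5.3  98.1] d [27.38  7.96 -7.19] a [2.00e-02 1.00e-02 1.65e+01] W [ 0.7 -0.3 -1.9]
```

View pics/s4.png

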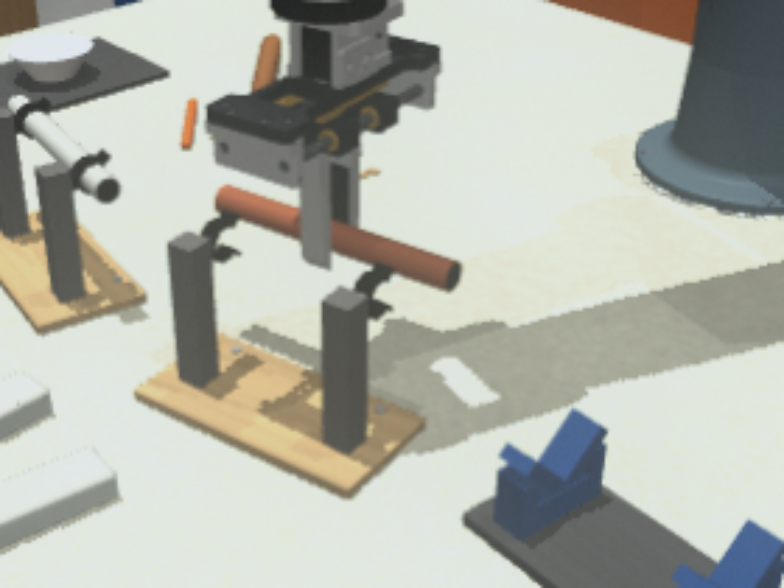

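Snapped out: the pipe runs from crop (220,195) to (455,275), held level in front of the empty clips. I'll lift it and carry it over the Vs.

>>> play_rows --motion '[{"dx":0,"dy":0,"dz":-3.5,"ax":0,"ay":0,"az":0,"claw":0},{"dx":0.5,"dy":0,"dz":-7.2,"ax":0,"ay":0,"az":0,"claw":0},{"dx":4,"dy":1.1,"dz":-7.2,"ax":0,"ay":0,"az":3,"claw":0},{"dx":8,"dy":2.3,"dz":-7.2,"ax":0,"ay":0,"az":6,"claw":0},{"dx":12,"dy":3.5,"dz":-7.2,"ax":0,"ay":0,"az":9,"claw":0},{"dx":16,"dy":4.7,"dz":-7.2,"ax":0,"ay":0,"az":12,"claw":0},{"dx":20,"dy":5.8,"dz":-7.2,"ax":0,"ay":0,"az":15,"claw":0},{"dx":24,"dy":7,"dz":-7.2,"ax":0,"ay":0,"az":16.5,"claw":0},{"dx":27.4,"dy":8,"dz":-7.2,"ax":0,"ay":0,"az":16.5,"claw":0},{"dx":27.4,"dy":8,"dz":-7.2,"ax":0,"ay":0,"az":16.5,"claw":0}]'

```text
t: 6.7
eef_pos: [546.8, 283.6, 169.9]
orientation: [[0.05, 0.999, 0.0], [0.999, -0.05, 0.001], [0.001, 0.0, -1.0]]
wrist_force: [0.6, -0.7, -0.2]
gripper_width: 0.226
grip_force: 30.0
```

```bash
python3 - <<'E'
from h import *
a=snapshot("scene");b=snapshot("top")
A=cv2.resize(a[200:390,310:500,::-1],(390,390));B=cv2.resize(b[140:270,120:250,::-1],(390,390))
cv2.imwrite("pics/s5.png",np.hstack([A,B]))
s=state();p=s["eef_pos"]
for c in(["scene"],["top"]):
  try:print(c,fit(c,"copper_pipe",PIPE,p[2]+11,[p[0],p[1],-.055]))
  except ZeroDivisionError:print("missed")
go(547,279.5,90,-.055)
E
```

```text
['scene'] (array([ 5.44324316e+02,  2.82769302e+02, -3.20993120e-02]), np.float64(0.08145300573848124))
['top'] (array([ 5.48003460e+02,  2.82305880e+02, -5.36714206e-02]), np.float64(0.5188230687475528))
t 6.9 pos [547.1 279.  169.8] d [ 0.05 -0.01  7.98] a [-0.02  0.02 -0.04] W [-0.1  0.2 -1.3]
```

View pics/s5.png

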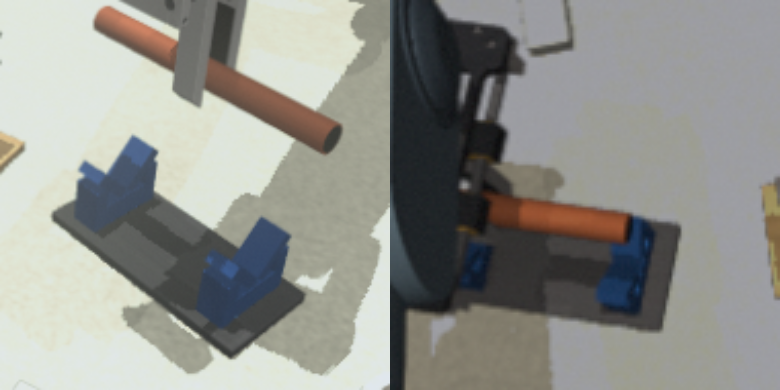

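The left half shows the held pipe from (105,15) to (330,140), parallel to and above the Vs at (115,180) and (245,270). The right half shows it over the stand. Lowering part-way into the Vs.

>>> play_rows --motion '[{"dx":0,"dy":0,"dz":3,"ax":0,"ay":0,"az":0,"claw":0},{"dx":0,"dy":0,"dz":6,"ax":0,"ay":0,"az":0,"claw":0},{"dx":0,"dy":0,"dz":9,"ax":0,"ay":0,"az":0,"claw":0},{"dx":0,"dy":0,"dz":11,"ax":0,"ay":0,"az":0,"claw":0},{"dx":0,"dy":0,"dz":11.5,"ax":0,"ay":0,"az":0,"claw":0},{"dx":0,"dy":0,"dz":11.8,"ax":0,"ay":0,"az":0,"claw":0},{"dx":0,"dy":0,"dz":11.8,"ax":0,"ay":0,"az":0,"claw":0}]'

```text
t: 7.6
eef_pos: [548.0, 279.5, 53.0]
orientation: [[0.056, 0.998, 0.001], [0.998, -0.056, 0.0], [0.0, 0.001, -1.0]]
wrist_force: [-0.0, -0.1, -0.4]
gripper_width: 0.228
grip_force: 30.0
```

```bash
python3 - <<'E'
from h import *
a=snapshot("scene")
cv2.imwrite("pics/s6.png",cv2.resize(a[230:390,310:500,::-1],None,fx=4,fy=3.75))
go(547,279.5,44,-.055)
E
```

```text
t 7.65 pos [548.2 279.7  53.4] d [-0.03 -0.12  0.94] a [ 0.12 -0.04 -0.03] W [-0.7  0.  -1.6]
```

View pics/s6.png

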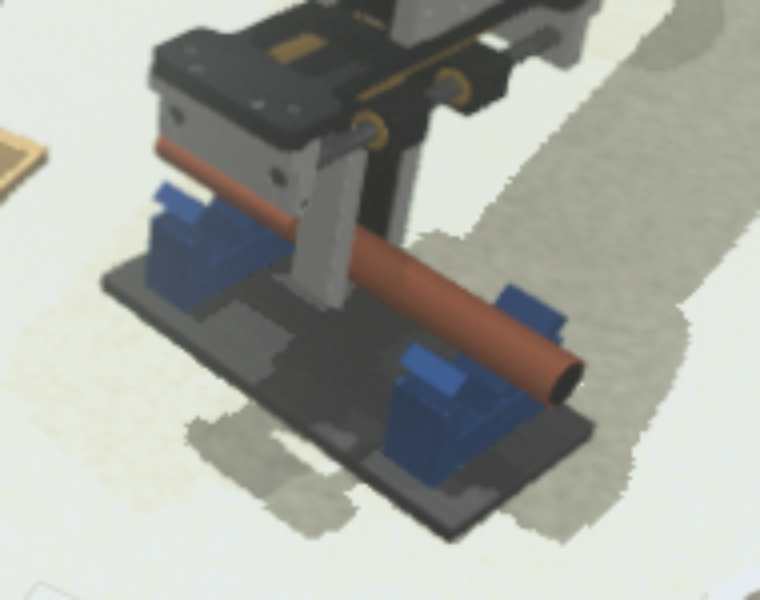

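The pipe sits between the prongs of both Vs ((440,370)/(535,310) and (180,200)/(250,230)), level and just above the seats. I'll lower it gently to contact.

>>> play_rows --motion '[{"dx":0,"dy":-0.1,"dz":0.2,"ax":0,"ay":0,"az":0,"claw":0},{"dx":0,"dy":-0.1,"dz":0.4,"ax":0,"ay":0,"az":0,"claw":0},{"dx":0,"dy":-0.1,"dz":0.6,"ax":0,"ay":0,"az":0,"claw":0},{"dx":0,"dy":-0.1,"dz":0.7,"ax":0,"ay":0,"az":0,"claw":0},{"dx":0,"dy":-0.1,"dz":0.8,"ax":0,"ay":0,"az":0,"claw":0},{"dx":0,"dy":-0.1,"dz":0.8,"ax":0,"ay":0,"az":0,"claw":0},{"dx":0,"dy":-0.1,"dz":0.8,"ax":0,"ay":0,"az":0,"claw":0}]'

```text
t: 8.35
eef_pos: [546.2, 279.9, 44.0]
orientation: [[0.055, 0.998, 0.0], [0.998, -0.055, 0.0], [0.0, 0.0, -1.0]]
wrist_force: [0.7, 1.0, -1.4]
gripper_width: 0.227
grip_force: 30.0
```

>>> play_rows --motion '[{"dx":0,"dy":0,"dz":0.05,"ax":0,"ay":0,"az":0,"claw":0},{"dx":0,"dy":0,"dz":0.1,"ax":0,"ay":0,"az":0,"claw":0},{"dx":0,"dy":0,"dz":0.15,"ax":0,"ay":0,"az":0,"claw":0},{"dx":0,"dy":0,"dz":0.15,"ax":0,"ay":0,"az":0,"claw":0},{"dx":0,"dy":0,"dz":0.15,"ax":0,"ay":0,"az":0,"claw":0}]'

```text
t: 8.85
eef_pos: [546.9, 280.0, 43.2]
orientation: [[0.055, 0.998, 0.002], [0.998, -0.055, 0.0], [0.0, 0.002, -1.0]]
wrist_force: [1.7, 0.2, 3.0]
gripper_width: 0.225
grip_force: 30.0
```

Contact: the vertical force went from -1.4 to +3 N. Opening, then retreating straight up.

>>> play_rows --motion '[{"dx":0,"dy":0,"dz":0,"ax":0,"ay":0,"az":0,"claw":2.6},{"dx":0,"dy":0,"dz":0,"ax":0,"ay":0,"az":0,"claw":3.2},{"dx":0,"dy":0,"dz":0,"ax":0,"ay":0,"az":0,"claw":5},{"dx":0,"dy":0,"dz":0,"ax":0,"ay":0,"az":0,"claw":6},{"dx":0,"dy":0,"dz":0,"ax":0,"ay":0,"az":0,"claw":6},{"dx":0,"dy":0,"dz":0,"ax":0,"ay":0,"az":0,"claw":6},{"dx":0,"dy":0,"dz":0,"ax":0,"ay":0,"az":0,"claw":6}]'

```text
t: 9.55
eef_pos: [546.1, 279.9, 42.5]
orientation: [[0.055, 0.998, -0.0], [0.998, -0.055, -0.0], [-0.0, -0.0, -1.0]]
wrist_force: [-0.3, -0.9, 0.7]
gripper_width: 0.634
grip_force: 0.0
```

>>> play_rows --motion '[{"dx":0,"dy":0,"dz":-1,"ax":0,"ay":0,"az":0,"claw":6},{"dx":0,"dy":0,"dz":-3,"ax":0,"ay":0,"az":0,"claw":6},{"dx":0,"dy":0,"dz":-6,"ax":0,"ay":0,"az":0,"claw":6},{"dx":0,"dy":0,"dz":-10,"ax":0,"ay":0,"az":0,"claw":6},{"dx":0,"dy":0,"dz":-14,"ax":0,"ay":0,"az":0,"claw":6},{"dx":0,"dy":0,"dz":-16,"ax":0,"ay":0,"az":0,"claw":6},{"dx":0,"dy":0,"dz":-16,"ax":0,"ay":0,"az":0,"claw":6},{"dx":0,"dy":0,"dz":-16,"ax":0,"ay":0,"az":0,"claw":6}]'

```text
t: 10.35
eef_pos: [545.9, 279.8, 202.3]
orientation: [[0.055, 0.998, -0.0], [0.998, -0.055, 0.0], [0.0, -0.0, -1.0]]
wrist_force: [-0.7, -0.1, -0.7]
gripper_width: 0.641
grip_force: 0.0
```

```bash
python3 - <<'E'
from h import *
a=snapshot("scene")
cv2.imwrite("pics/s7.png",cv2.resize(a[230:390,310:500,::-1],None,fx=4,fy=3.75))
try:print(fit(["scene"],"copper_pipe",PIPE,55,[547,280,-.055]))
except ZeroDivisionError:print("missed")
s=state();print(s["t"],s["eef_pos"],s["wrist_force"],s["gripper_width"])
E
```

```text
(array([ 5.46674975e+02,  2.80256490e+02, -5.45475369e-02]), np.float64(0.08692773676718857))
10.45 [544.97233559 279.50068575 200.36245021] [ 0.55542194 -0.35800376 -0.27202627] 0.639577106293466
```

View pics/s7.png

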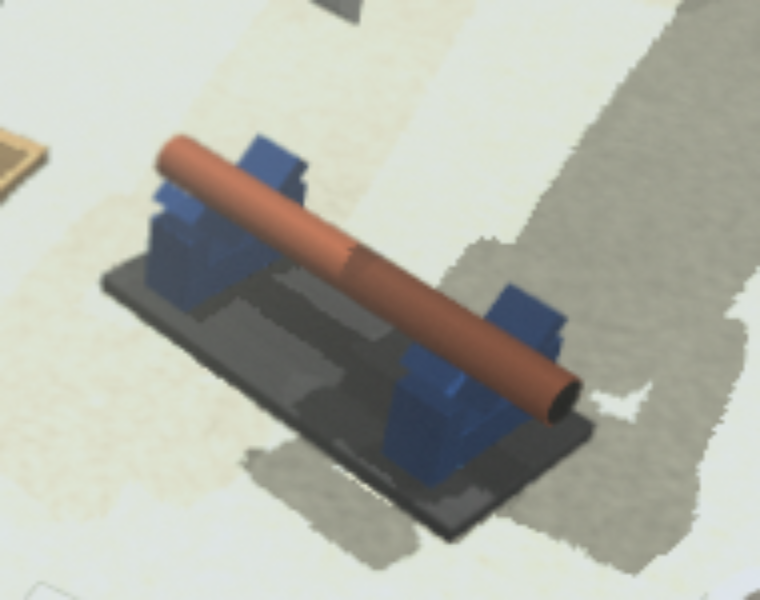

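The pipe rests in both Vs, from (175,150) to (565,400), with both ends sticking out about equally. The fit gives (546.7, 280.3) against the stand's (547, 279.5). The gripper is clear.

```bash
python3 -c "
from bench import *
print(close_job())"
```

```text
the job is handed in; nothing more can be done
None
```

I snapped the copper pipe out of its clips, set it down centred in both V-blocks and released it. The aluminium pipe was never touched, and I handed the job in at about 10.5 s; no verdict came back.

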